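Hang the pipette on the carousel

TASK

Turn the pipette carousel until its empty cradle stands over the orange pointer on its foot, which faces the robot. Then take the pipette from its leaning rest and hang it upright in that cradle, setting its collar gently down on the prongs behind the end lips, and let go, leaving that cradle over the pointer. Never let the pipette's tip touch the bench, and leave the other things on the bench where they are.

Things in the scene. Friction and masses are not known exactly. Their poses are not given: they have to be found in the camera images.
- pipette_grip (a point): Centre of the pipette's white handle (31 mm diameter, 45 mm long), the place to grasp it, 157 mm from the tip. The pipette is loose, a stepped rod 190 mm long, 0.12 kg; z runs along it from the thin tip to the push button. It starts in the rest, leaning 35 degrees from vertical, button end to the robot's left (+y, within 20 degrees). A finger rest sticks out 37 mm on its +x (upper) side at 162 to 178 mm.
- pipette_collar (a point): Centre of the underside of the pipette's blue collar (38 mm diameter, 8 mm thick), 125 mm from the tip; this face sits on the prongs of a cradle. Axes as for the grip. Below the collar is the grey neck, 22 mm in diameter, down to 62 mm from the tip; above it the handle, from 133 to 178 mm; then a thin rod and the button, 20 mm in diameter, to 190 mm.
- pipette_tip (a point): The pipette's lower tip. Axes as for the grip.
- pipette: The loose pipette; its origin is its lower tip, axes as for the grip.
- rest: Fixed rest: grey base plate 130 x 85 x 12 mm (its origin at bench height, 60 mm to the -x side of the plate's centre), with an aluminium channel leaning 35 degrees from vertical to its -x side. The pipette's neck lies in the channel (60 mm long, 27 mm wide inside, open on the upper side), its collar on the channel's upper end. Drawn 70 mm along its own axis it is free. The tip hangs 13 mm above the plate.
- carousel: Pipette carousel, fixed: grey round foot 190 mm in diameter, origin on its vertical turning axis at bench height, with a flat orange pointer, 24 mm wide, along its own -x (roughly towards the robot) to 150 mm from the axis. On it turns a blue head with four cradles 90 degrees apart: three hold pipettes that are part of the head (red, green and yellow collars, tops 225 mm above the bench), one is empty.
- carousel_head (a joint): Angle of the carousel's head in rad, growing counter-clockwise seen from above, range -3.1 to 3.1; at 0 the empty cradle stands exactly over the orange pointer of the foot. Friction (0.15 N m) holds it wherever it is left. It starts at 0.6 to 1.4.
- knob (a point): Centre of the orange grip bar on top of the carousel's axis, 70 x 16 x 45 mm (z 190 to 235 mm above the bench), for turning the head. Its axes turn with the head: x lies along the bar and points the way the empty cradle points, z is up.
- cradle_seat (a point): Seat of the empty cradle, 110 mm from the carousel's axis, 160 mm above the bench, level with its prong tops; x points outwards, z up. Two level prongs, 10 mm wide, 12 thick, 27 mm gap; the gap's closed end is 13 mm inwards of the seat, the prongs end 28 mm outwards, their last 6 mm a lip 6 mm high. The neck enters from the outer end, collar above the lips, then is lowered.
- tip_box: Purple box of tips, 85 x 120 x 73 mm, bystander; origin under its centre.
- well_plate: Clear well plate, 85 x 127 x 14 mm, bystander; origin under its centre.
- buffer_bottle: Glass bottle with blue cap, 68 mm in diameter, 130 mm tall, bystander; origin under its centre.
- test_cassette: White test cassette 75 x 24 x 6 mm, bystander; origin under its centre.
Mind the look-alikes: they are no part of the job. There is more than one size of the pipette; the job needs the largest.

How it is judged:
By the outcome, as a careful person would: the job done as asked, in the order asked, and still so for the second after the job is handed in, with the robot touching nothing.
It also fails if it takes over 72 s, if anything falls off the work surface, if the arm or the gripper's body presses on something with over 40 N, if the wrist force passes 120 N, or if a joint passes its speed limit or range.

ROBOT

A 7-joint arm with a two-finger parallel gripper is mounted at the origin on the work surface. World frame = base frame: x ahead of the robot, y to its left, z up, the work surface at z = 0. Lengths are in m, angles in rad, forces in N, time in s.
With the tool pointing down it reaches from about 0.425 to 0.875 m from the base axis. Payload 8.4 kg.
Tool frame: the origin (TCP) lies at the very end of the fingers, on their centre line; the grasp point (between the pads) lies 19 mm behind it; z points along the fingers, y is the direction in which the jaws open and shut (so a half turn about z gives the same grasp; the last joint's range is limited). The gripper opens to 87 mm and grips with 3 to 60 N. Pads are 19 mm wide; open, the fingers measure 117 mm over their backs; the gripper's body (75 mm by 190 mm) begins 51 mm behind the grasp point.
Start: joints at [-1.334, 0.333, 0.04, 1.465, -0.013, 1.343, -0.059], TCP at [0.214, 0.614, 0.223] pointing down, gripper open.
Joint ranges: [-2.58, 2.58], [-0.38, 2.09], [-1.3, 1.39], [0.25, 2.4], [-1.5, 4.64], [0.08, 2.09], [-2.65, 2.65]. Speed limits (rad/s): [2.22, 2.22, 2.79, 2.79, 3.14, 3.14, 3.14].

INTERFACE

Orientations are given as a unit quaternion [w, x, y, z].
In Python, from workcell import arm gives the robot as it stands.
- The arm moves only by the tool apply_moves, never from a script. Its argument "rows" is a list of rows, each an object with "rotation": the turn, a rotation vector about the tool's x, y, z normalised to -1 to 1, where 1 is 180 degrees, a list of three; "dp": the shift along the tool's x, y, z normalised to -1 to 1, where 1 is 0.15 m, a list of three; "grip": the opening, from -1 (shut) to 1 (fully open). In form: [{"rotation": [rx, ry, rz], "dp": [x, y, z], "grip": grip}, ...]. A call has 1 to 12 rows; each row shifts and turns the commanded pose from where the row before left it, along the tool's axes as they then stand; what a row does not reach is not made up. A row lasts 1/8 s, in which the tool goes at most 62.5 mm and 10.7 degrees, less where a joint would pass 70% of its speed; a pose out of reach is approached as far as the arm can. A call with a number of a shift or a turn outside -1 to 1 is refused whole. A call with a gripper value outside its range is refused whole. The fingers move at their own pace and stop on an object; "grip_force" is the grip in N (left out, the last holds). Time passes only in rows, so rows that do not move let the fingers close. It gives the time, the measured TCP pose, the force and the opening at its end, in the units of the state.
- arm.get_obs(): the state, without advancing time (a new reading comes with each control period).
- arm.grab_frame(name): name is "scene" or "top" or "wrist"; returns a dict with "frame" (420x560x3 uint8, blue, green, red), "intrinsics" (3x3 intrinsics, pixels), "k1" (the pictures are not rectified: a ray, as slopes to the right and down, at radius r is drawn at 1 + k1 r^2 times it, then the intrinsics apply), "pose" (4x4, takes a point from camera to world coordinates). Camera axes: x right, y down, z forward; pixel columns grow to the right and rows downward; lengths in m; the calibration is good to about 2 mm. A picture is of the moment at which its call begins. There is no depth.
- arm.finish_job(): hands the job in, once; it reports no verdict.
The state is a dict: "clock": time; "joints": joint angles; "qvel": joint speeds; "joint_torque": joint torques, N m; "eef_pos": TCP position; "ee_rot": TCP orientation; "force": force on the tool from outside, world axes, zero at the start; "wrist_torque": the same for the moment, N m; "finger_gap": opening from 0.0 (shut) to 1.0 (fully open).
Only numpy, scipy, OpenCV 4.12 (cv2) and the standard library are available. Lean on these libraries where they do the work, as an engineer would, in place of code of your own. Each camera call takes 0.05 s, during which the arm holds its last target. There are 200 camera calls.

## Working session

There is one attempt and no reset: what is moved stays moved. The work goes in short steps, Python scripts to look and compute and a tool call to move; the robot and the scene stay as the last step left them, time stands still between calls to the robot, and variables do not carry over. Pictures are saved under pics/ and viewed, about 8 in all and at most 12, crops included, and the job is handed in when it is done.

Besides the shell and the picture viewer there is one more tool, called as a command line: name --argument value ..., lists and objects as JSON in quotes. apply_moves: Moves the arm, as the interface text tells. Its arguments: {"type":"object","properties":{"rows":{"type":"array"},"grip_force":{"type":"number"}},"required":["rows"]}

```bash
ls; mkdir -p pics; cat > h.py <<'E'
import numpy as np, cv2
from scipy.spatial.transform import Rotation as R
from workcell import arm
def grab(n,save=None):
    f=arm.grab_frame(n); 
    for k in('intrinsics','pose'): f[k]=np.array(f[k])
    if save: cv2.imwrite('pics/'+save,f['frame'])
    return f
def ray(f,uv):
    K=f['intrinsics'];k=f['k1']
    d=np.array([(uv[0]-K[0,2])/K[0,0],(uv[1]-K[1,2])/K[1,1]]);s=d.copy()
    for _ in range(30): s=d/(1+k*(s@s))
    T=f['pose'];v=T[:3,:3]@np.r_[s,1];return T[:3,3],v/np.linalg.norm(v)
def onz(f,uv,z):
    o,v=ray(f,uv);return o+v*(z-o[2])/v[2]
def cross(f1,a,f2,b):
    o,v=ray(f1,a);p,w=ray(f2,b)
    t=np.linalg.lstsq(np.c_[v,-w],p-o,rcond=None)[0]
    A=o+t[0]*v;B=p+t[1]*w;return (A+B)/2,np.linalg.norm(A-B)
def proj(f,P):
    T=f['pose'];q=T[:3,:3].T@(np.asarray(P,float)-T[:3,3]);s=q[:2]/q[2];s=s*(1+f['k1']*(s@s))
    K=f['intrinsics'];return np.array([K[0,0]*s[0]+K[0,2],K[1,1]*s[1]+K[1,2]])
E
python3 - <<'E'
from h import *
a=grab('scene','scene0.png');b=grab('top','top0.png')
for f in(a,b):print(f['intrinsics'][0],f['k1'],f['pose'].round(3))
o=arm.get_obs();print({k:o[k] for k in('eef_pos','ee_rot','force','finger_gap','clock')})
E
```

```text
pics
[449.48709663   0.         277.86193189] 0.04505250280459182 [[ 0.673  0.616 -0.409  1.238]
 [ 0.74  -0.569  0.359 -0.56 ]
 [-0.011 -0.544 -0.839  1.442]
 [ 0.     0.     0.     1.   ]]
[499.045106     0.         277.06117305] -0.1590145760752608 [[ 0.01  -0.996  0.084  0.507]
 [-1.    -0.011 -0.009 -0.016]
 [ 0.01  -0.084 -0.996  1.533]
 [ 0.     0.     0.     1.   ]]
{'eef_pos': array([0.21406621, 0.61327271, 0.22175172]), 'ee_rot': array([-7.59788531e-05,  1.67107765e-01,  9.85938366e-01, -7.25896723e-04]), 'force': array([0.99079276, 0.73940594, 0.33494193]), 'finger_gap': 1.0007582067348864, 'clock': 0.1}
```

View pics/scene0.png

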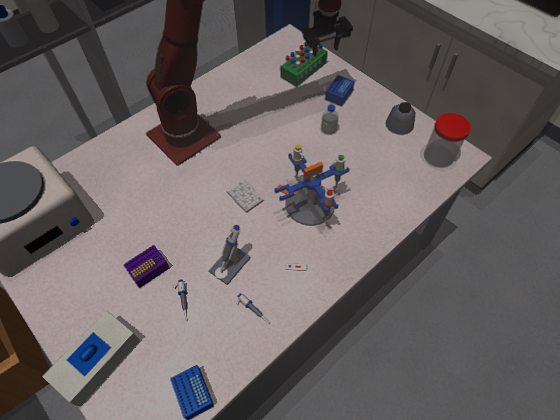

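View pics/top0.png

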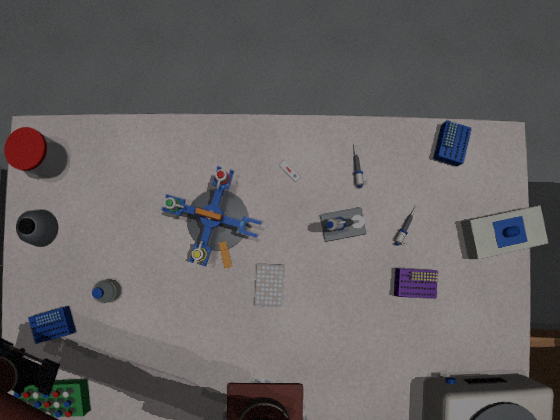

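The overview shows the carousel at top (215,215), with its empty cradle to the right at (258,228) and its orange pointer at (225,258).

There are three possible pipettes in the top view: (343,223) leaning in the grey rest, (358,165) lying flat, and (404,227) lying flat. The one in the rest fits the description because it leans, sits in the channel and is the largest. I'll confirm that in a crop.

```bash
python3 - <<'E'
from h import *
a=cv2.imread('pics/scene0.png');b=cv2.imread('pics/top0.png')
A=cv2.resize(a[130:300,170:370],None,fx=3,fy=3,interpolation=cv2.INTER_CUBIC)   # 600x510
cv2.imwrite('pics/c1.png',A)
B=np.vstack([cv2.resize(b[155:275,155:270],None,fx=4,fy=4,interpolation=cv2.INTER_CUBIC)])
C=cv2.resize(b[190:255,310:375],None,fx=5,fy=5,interpolation=cv2.INTER_CUBIC)
D=np.zeros((480,460+325,3),np.uint8);D[:,:460]=B;D[:325,460:]=C;cv2.imwrite('pics/c2.png',D)
for n,f in(('scene',a),('top',b)):
    h=cv2.cvtColor(f,cv2.COLOR_BGR2HSV)
    m=cv2.inRange(h,(6,170,120),(18,255,255));nn,l,s,c=cv2.connectedComponentsWithStats(m)
    for i in range(1,nn):
        if s[i,4]>15:
            pts=np.argwhere(l==i)[:,::-1].astype(np.float32);print(n,s[i],c[i].round(1),cv2.minAreaRect(pts))
E
```

```text
scene [304 162  18  10  66] [312.9 166.6] ((312.78448486328125, 166.6637725830078), (3.4139678478240967, 18.776823043823242), 66.80140686035156)
top [195 208  26  10  79] [205.3 212.5] ((207.6500244140625, 213.5500030517578), (25.61444854736328, 5.0596442222595215), 18.434947967529297)
```

View pics/c1.png

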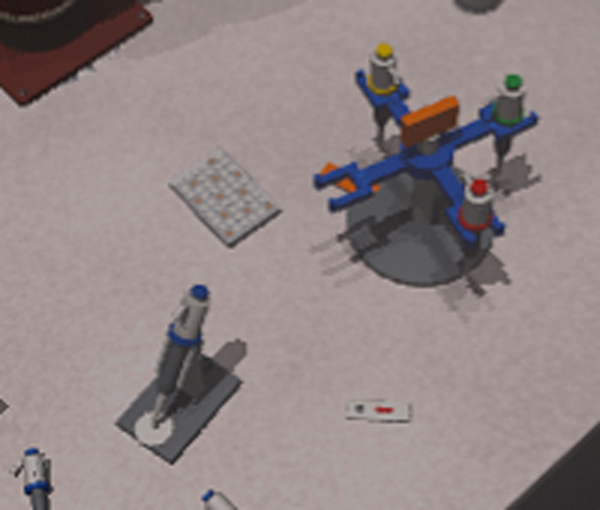

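View pics/c2.png

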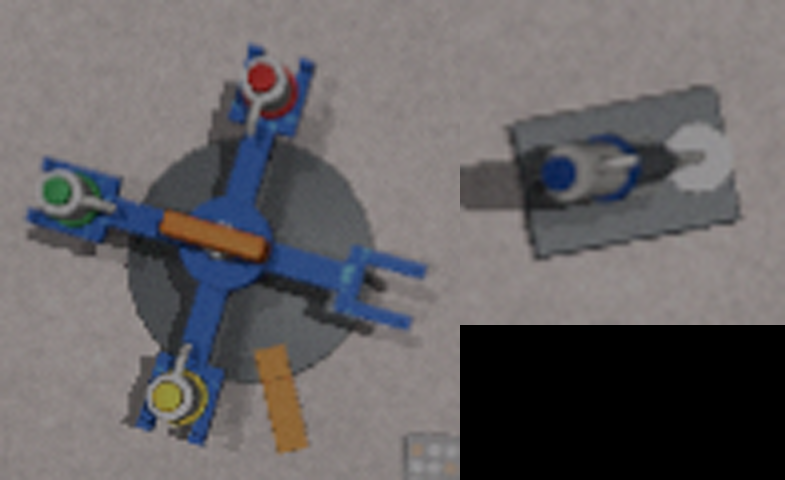

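The crops confirm it. The pipette in the rest has a blue collar and a button at top px (329.6,224.6). Its finger rest points right (upper side), and it is clearly larger than the two lying flat.

```bash
cat >> h.py <<'E'
def blob(img,lo,hi,box,mn=4):
    x0,y0,x1,y1=box;h=cv2.cvtColor(img[y0:y1,x0:x1],cv2.COLOR_BGR2HSV)
    m=cv2.inRange(h,lo,hi);n,l,s,c=cv2.connectedComponentsWithStats(m)
    return [(s[i,4],(c[i]+[x0,y0]).round(2)) for i in np.argsort(-s[1:,4])+1 if s[i,4]>=mn] if n>1 else []
E
python3 - <<'E'
from h import *
a=grab('scene');b=grab('top')
c=lambda x,y:np.array([155+(x+.5)/4-.5,155+(y+.5)/4-.5])
s=lambda x,y:np.array([170+(x+.5)/3-.5,130+(y+.5)/3-.5])
r=lambda x,y:np.array([310+(x-460+.5)/5-.5,190+(y+.5)/5-.5])
P={}
for n,t,q in(('red',(263,77),(480,187)),('yel',(167,396),(384,50)),('grn',(57,192),(513,82))):
    P[n]=onz(b,c(*t),.225); print(n,P[n].round(4),onz(a,s(*q),.225).round(4),cross(b,c(*t),a,s(*q)))
ax=(P['red']+P['yel'])/2
d=P['red']-P['yel'];print('axis',ax,'R',np.linalg.norm(d)/2,'empty dir deg',np.degrees(np.arctan2(d[1],d[0]))-90, 'from grn',np.degrees(np.arctan2(*(ax-P['grn'])[1::-1])))
for z in(.003,.012):
    o=onz(b,c(294,448),z);i=onz(b,c(270,348),z)
    print('ptr',z,o,i,np.linalg.norm((o-ax)[:2]),'dir',np.degrees(np.arctan2(*(o-ax)[1::-1])),np.degrees(np.arctan2(*(o-i)[1::-1])))
bt=cross(b,r(558,173),a,s(200,292));print('button',bt)
for z in(.012,):
    k=[onz(b,r(*p),z) for p in((512,126),(716,87),(738,218),(538,257))]
    for i in range(4):
        e=k[(i+1)%4]-k[i];print('plate',k[i].round(4),np.linalg.norm(e).round(4),np.degrees(np.arctan2(e[1],e[0])).round(1))
    print(np.mean(k,0))
# collar (blue ring)
print('blue top',blob(b['frame'],(100,140,30),(130,255,255),(315,205,350,240)))
print('blue sc',blob(a['frame'],(100,140,30),(130,255,255),(215,215,250,260)))
E
```

```text
red [0.7196 0.1237 0.225 ] [0.722  0.1218 0.225 ] (array([0.72024489, 0.12408632, 0.22089582]), np.float64(8.556289392165689e-05))
yel [0.5079 0.1827 0.225 ] [0.5093 0.1796 0.225 ] (array([0.50741843, 0.18261095, 0.22120202]), np.float64(0.0015767851944520613))
grn [0.6415 0.2591 0.225 ] [0.6451 0.2552 0.225 ] (array([0.64197196, 0.26026621, 0.21806966]), np.float64(0.0008336624691152762))
axis [0.61374672 0.15317662 0.225     ] R 0.10988997666383318 empty dir deg -105.56928200654569 from grn -104.68482709573789
ptr 0.003 [0.46970012 0.11812317 0.003     ] [0.54588502 0.13777957 0.003     ] 0.14825035508477263 dir -166.3230264822327 -165.53268147760917
ptr 0.012 [0.46991911 0.11733349 0.012     ] [0.54565583 0.13687425 0.012     ] 0.14822655548009045 dir -166.00641993677456 -165.53268147760915
button (array([ 0.59158914, -0.17200506,  0.17438266]), np.float64(0.0022056779499461006))
plate [ 0.631  -0.1613  0.012 ] 0.1287 -78.6
plate [ 0.6565 -0.2874  0.012 ] 0.0817 -170.6
plate [ 0.5758 -0.3008  0.012 ] 0.1258 101.4
plate [ 0.5509 -0.1775  0.012 ] 0.0817 11.5
[ 0.6035595  -0.23176998  0.012     ]
blue top [(np.int32(35), array([328.91, 224.31])), (np.int32(12), array([342.83, 226.5 ])), (np.int32(4), array([342.5, 219. ]))]
blue sc [(np.int32(18), array([230.78, 242.94])), (np.int32(15), array([236.13, 226.47]))]
```

Estimates so far:

| Item | Estimate |
|---|---|
| Carousel axis | (0.614, 0.153) |
| Pointer heading | −166° |
| Empty cradle heading | −105.3° (head angle about 1.06 rad) |
| Pipette grip point | about (0.595, −0.190, 0.154) |

Next I'll move above the knob.

apply_moves --rows '[{"rotation": [0,0,0],"dp": [0,0,-0.36],"grip": 0.2},{"rotation": [0,0,0],"dp": [0,0,-0.36],"grip": 0.2},{"rotation": [0,0,0],"dp": [-0.294,-0.168,0],"grip": 0.2},{"rotation": [0,0,0],"dp": [-0.294,-0.168,0],"grip": 0.2},{"rotation": [0,0,0],"dp": [-0.294,-0.168,0],"grip": 0.2},{"rotation": [0,0,0],"dp": [-0.294,-0.168,0],"grip": 0.2},{"rotation": [0,0,0],"dp": [-0.294,-0.168,0],"grip": 0.2},{"rotation": [0,0,0],"dp": [-0.294,-0.168,0],"grip": 0.2},{"rotation": [0,0,0],"dp": [-0.294,-0.168,0],"grip": 0.2},{"rotation": [0,0,0],"dp": [-0.294,-0.168,0],"grip": 0.2},{"rotation": [0,0,0],"dp": [-0.294,-0.168,0],"grip": 0.2},{"rotation": [0,0,0],"dp": [-0.294,-0.168,0],"grip": 0.2}]'

```text
clock: 1.7
eef_pos: [0.5483, 0.2291, 0.3306]
ee_rot: [-0.0, 0.167, 0.986, 0.0]
force: [0.9, 0.1, 0.2]
finger_gap: 0.599
```

apply_moves --rows '[{"rotation": [0,0,0],"dp": [-0.294,-0.168,0],"grip": 0.2},{"rotation": [0,0,0],"dp": [-0.294,-0.168,0],"grip": 0.2},{"rotation": [0,0,0.0531],"dp": [0,0,0],"grip": 0.2},{"rotation": [0,0,0.0531],"dp": [0,0,0],"grip": 0.2},{"rotation": [0,0,0.0531],"dp": [0,0,0],"grip": 0.2},{"rotation": [0,0,0.0531],"dp": [0,0,0],"grip": 0.2},{"rotation": [0,0,0.0531],"dp": [0,0,0],"grip": 0.2},{"rotation": [0,0,0.0531],"dp": [0,0,0],"grip": 0.2},{"rotation": [0,0,0.0531],"dp": [0,0,0],"grip": 0.2},{"rotation": [0,0,0.0531],"dp": [0,0,0],"grip": 0.2},{"rotation": [0,0,0.0531],"dp": [0,0,0],"grip": 0.2},{"rotation": [0,0,0],"dp": [0,0,0],"grip": 0.2}]'

```text
clock: 3.2
eef_pos: [0.6141, 0.1539, 0.3303]
ee_rot: [0.0, 0.794, 0.607, -0.0]
force: [0.4, -0.1, 0.8]
finger_gap: 0.601
```

```bash
cat >> h.py <<'E'
def tool():
    o=arm.get_obs();q=o['ee_rot'];return np.array(o['eef_pos']),R.from_quat([q[1],q[2],q[3],q[0]]),o
def togo(P,Rt=None):
    p,r,o=tool();d=r.inv().apply(np.asarray(P)-p)/.15
    print('tcp',p.round(4),'psi',np.degrees(np.arctan2(*r.as_matrix()[1::-1,0])).round(2),'total dp',d.round(4),'F',np.round(o['force'],1),'gap',round(o['finger_gap']*87,1),'t',round(o['clock'],2),'j',np.round(o['joints'],2))
    if Rt is not None: print('total rot',((r.inv()*Rt).as_rotvec()/np.pi).round(4))
def down(psi): return R.from_euler('z',psi,degrees=True)*R.from_euler('x',180,degrees=True)
E
python3 - <<'E'
from h import *
togo([.614,.153,.205],down(74.7))
f=grab('wrist','w1.png')
h=blob(f['frame'],(5,150,80),(20,255,255),(0,0,560,420),60);print(h)
for s,c in h: print(onz(f,c,.235).round(4), onz(f,c,.005).round(4))
print(proj(f,[.614,.153,.235]))
E
```

```text
tcp [0.6141 0.1539 0.3303] psi 74.8 total dp [-0.0054  0.0013  0.8356] F [ 0.4 -0.1  0.8] gap 52.3 t 3.2 j [-0.81  0.3   0.65  1.36 -0.18  1.54 -0.44]
total rot [-0.0001  0.0001  0.0006]
[(np.int32(1416), array([279.52, 203.44])), (np.int32(290), array([213.51, 206.82]))]
[0.6141 0.1547 0.235 ] [0.5976 0.0966 0.005 ]
[0.5605 0.1663 0.235 ] [0.496  0.1185 0.005 ]
[279.91201974 205.38025594]
```

View pics/w1.png

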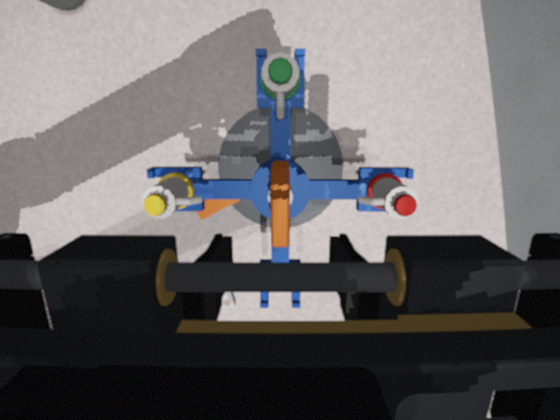

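The wrist view shows the orange bar centred at (280,204) and vertical, between the fingers and in line with tool x. The tool is aligned, so I'll descend and close on it.

apply_moves --rows '[{"rotation": [0,0,0],"dp": [0,0,0.25],"grip": 0.2},{"rotation": [0,0,0],"dp": [0,0,0.25],"grip": 0.2},{"rotation": [0,0,0],"dp": [0,0,0.2],"grip": 0.2},{"rotation": [0,0,0],"dp": [0,0,0.13],"grip": 0.2},{"rotation": [0,0,0],"dp": [0,0,0],"grip": -0.4},{"rotation": [0,0,0],"dp": [0,0,0],"grip": -1},{"rotation": [0,0,0],"dp": [0,0,0],"grip": -1},{"rotation": [0,0,0],"dp": [0,0,0],"grip": -1},{"rotation": [0,0,0],"dp": [0,0,0],"grip": -1}]' --grip_force 20

```text
clock: 4.38
eef_pos: [0.6135, 0.1542, 0.2067]
ee_rot: [-0.001, 0.795, 0.607, -0.0]
force: [-5.7, 0.4, 5.9]
finger_gap: 0.176
```

```bash
python3 - <<'E'
from h import *
togo([.614,.153,.205],down(14.2))
f=grab('top','t2.png');print(f['frame'][:2,:2].shape)
E
```

```text
tcp [0.6135 0.1542 0.2067] psi 74.77 total dp [-0.0067  0.005   0.011 ] F [-5.7  0.4  5.9] gap 15.4 t 4.38 j [-0.81  0.35  0.63  1.56 -0.21  1.31 -0.42]
total rot [-4.000e-04  1.000e-04  3.365e-01]
(2, 2, 3)
```

apply_moves --rows '[{"rotation": [0,0,0.03],"dp": [0,0,0],"grip": -1},{"rotation": [0,0,0.03],"dp": [0,0,0],"grip": -1},{"rotation": [0,0,0.03],"dp": [0,0,0],"grip": -1},{"rotation": [0,0,0.03],"dp": [0,0,0],"grip": -1},{"rotation": [0,0,0.03],"dp": [0,0,0],"grip": -1},{"rotation": [0,0,0.03],"dp": [0,0,0],"grip": -1},{"rotation": [0,0,0.03],"dp": [0,0,0],"grip": -1},{"rotation": [0,0,0.03],"dp": [0,0,0],"grip": -1},{"rotation": [0,0,0.03],"dp": [0,0,0],"grip": -1},{"rotation": [0,0,0.03],"dp": [0,0,0],"grip": -1},{"rotation": [0,0,0.036],"dp": [0,0,0],"grip": -1},{"rotation": [0,0,0],"dp": [0,0,0],"grip": -1}]'

```text
clock: 5.92
eef_pos: [0.6153, 0.1523, 0.2067]
ee_rot: [0.001, 0.992, 0.123, 0.001]
force: [2.9, -3.3, 0.7]
finger_gap: 0.181
```

```bash
python3 - <<'E'
from h import *
togo([.614,.153,.205],down(14.2))
f=grab('top','t3.png');g=grab('scene')
b=cv2.resize(f['frame'][160:275,160:270],None,fx=5,fy=5,interpolation=cv2.INTER_CUBIC)
cv2.imwrite('pics/t3c.png',b)
E
```

```text
tcp [0.6153 0.1523 0.2067] psi 14.1 total dp [-0.0072 -0.0064  0.0111] F [ 2.9 -3.3  0.7] gap 15.8 t 5.92 j [-0.94  0.39  0.83  1.56 -0.29  1.32 -1.4 ]
total rot [ 0.0006 -0.0006 -0.0006]
```

View pics/t3c.png

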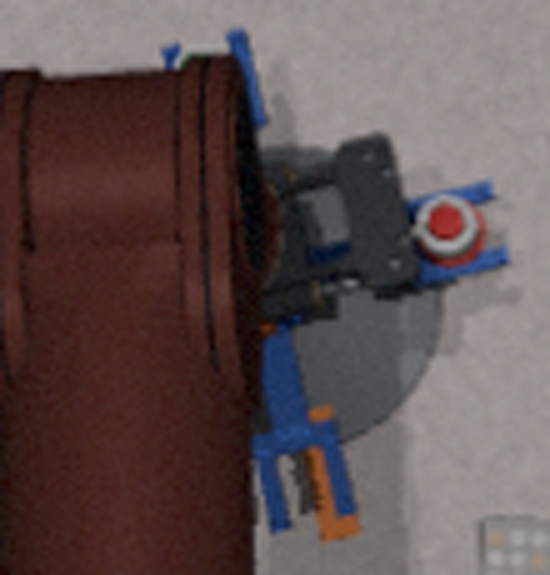

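The cradle has turned to roughly over the pointer. Perspective and the arm hide the exact angle, so I'll release, rise and move towards the pipette, then check from above.

apply_moves --rows '[{"rotation": [0,0,0],"dp": [0,0,0],"grip": 0.2},{"rotation": [0,0,0],"dp": [0,0,0],"grip": 0.2},{"rotation": [0,0,0],"dp": [0,0,0],"grip": 0.2},{"rotation": [0,0,0],"dp": [0,0,-0.2],"grip": 0.2},{"rotation": [0,0,0],"dp": [0,0,-0.35],"grip": 0.2},{"rotation": [0,0,0],"dp": [0,0,-0.4],"grip": 0.2},{"rotation": [0,0,0],"dp": [-0.098,0.322,0],"grip": 0.2},{"rotation": [0,0,0],"dp": [-0.098,0.322,0],"grip": 0.2},{"rotation": [0,0,0],"dp": [-0.098,0.322,0],"grip": 0.2},{"rotation": [0,0,0],"dp": [-0.098,0.322,0],"grip": 0.2},{"rotation": [0,0,0],"dp": [-0.098,0.322,0],"grip": 0.2},{"rotation": [0,0,0],"dp": [-0.098,0.322,0],"grip": 0.2}]'

```text
clock: 7.52
eef_pos: [0.5999, -0.1501, 0.3487]
ee_rot: [-0.0, 0.992, 0.124, 0.0]
force: [0.6, 0.8, 0.2]
finger_gap: 0.598
```

apply_moves --rows '[{"rotation": [0,0,-0.0535],"dp": [0,0,0],"grip": 0.2},{"rotation": [0,0,-0.0535],"dp": [0,0,0],"grip": 0.2},{"rotation": [0,0,-0.0535],"dp": [0,0,0],"grip": 0.2},{"rotation": [0,0,-0.0535],"dp": [0,0,0],"grip": 0.2},{"rotation": [0,0,-0.0535],"dp": [0,0,0],"grip": 0.2},{"rotation": [0,0,-0.0535],"dp": [0,0,0],"grip": 0.2},{"rotation": [0,0,-0.0535],"dp": [0,0,0],"grip": 0.2},{"rotation": [0,0,-0.0535],"dp": [0,0,0],"grip": 0.2},{"rotation": [0,0,-0.0535],"dp": [0,0,0],"grip": 0.2},{"rotation": [0,0,0],"dp": [0,0,0],"grip": 0.2}]'

```text
clock: 8.78
eef_pos: [0.6, -0.1487, 0.3486]
ee_rot: [-0.0, 0.637, 0.771, 0.0]
force: [-0.1, -0.3, -0.3]
finger_gap: 0.6
```

```bash
python3 - <<'E'
from h import *
togo([.6,-.15,.35],down(100.7))
f=grab('top','t4.png');w=grab('wrist','w4.png')
A=cv2.resize(f['frame'][160:280,160:270],None,fx=4,fy=4,interpolation=cv2.INTER_CUBIC)
B=w['frame'][:,120:460]
D=np.zeros((480,440+340,3),np.uint8);D[:,:440]=A;D[:420,440:]=B;cv2.imwrite('pics/t4c.png',D)
print(w['pose'].round(3))
E
```

```text
tcp [ 0.6    -0.1487  0.3486] psi 100.88 total dp [-0.0082 -0.0017 -0.0094] F [-0.1 -0.3 -0.3] gap 52.2 t 8.78 j [-0.37  0.27  0.7   1.36 -0.17  1.57  0.5 ]
total rot [ 0.     -0.0001  0.001 ]
[[ 0.983  0.18   0.048  0.587]
 [ 0.186 -0.95  -0.252 -0.082]
 [ 0.001  0.256 -0.967  0.51 ]
 [ 0.     0.     0.     1.   ]]
```

View pics/t4c.png

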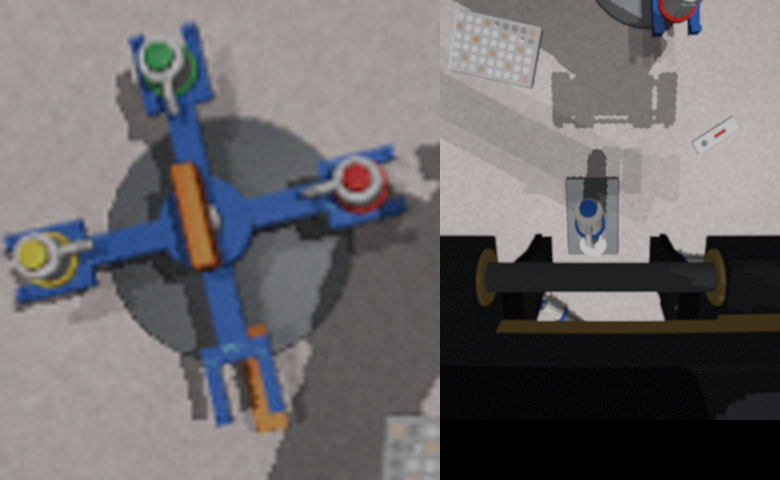

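The crop shows the head turned: green (159,56), red (357,178), yellow (33,254), prong ends (223,422) and (276,410), pointer end about (269,427). In the wrist crop the pipette's button is at (588,208) and the plate edges are vertical, so the yaw matches. I'll compute both angles.

```bash
python3 - <<'E'
from h import *
f=grab('top');w=grab('wrist')
c=lambda x,y:np.array([160+(x+.5)/4-.5,160+(y+.5)/4-.5])
H=lambda d:np.degrees(np.arctan2(d[1],d[0])).round(2)
g,r,y=[onz(f,c(*p),.225) for p in((159,56),(357,178),(33,254))]
ax=(r+y)/2;print('axis',ax,'R',np.linalg.norm((r-y)[:2])/2,'empty',H(r-y)-90,'grn',H(ax-g))
# button blobs exact
img=f['frame']
for n,lo,hi,b in(('g',(50,100,60),(80,255,255),(195,165,210,185)),('r',(0,150,120),(4,255,255),(240,195,260,215)),('y',(22,120,110),(32,255,255),(160,215,180,235))):
    print(n,blob(img,lo,hi,b)[:2])
l,rr=onz(f,c(223,422),.166),onz(f,c(276,410),.166);m=(l+rr)/2;print('prong end mid',m,H(m-ax),np.linalg.norm((m-ax)[:2]),H(rr-l)-90 )
# pointer edges in first top picture (unobstructed)
b0=cv2.imread('pics/top0.png')[235:275,212:240];hs=cv2.cvtColor(b0,cv2.COLOR_BGR2HSV)
mk=cv2.inRange(hs,(8,110,60),(22,255,255));n,L,s,cc=cv2.connectedComponentsWithStats(mk);i=1+np.argmax(s[1:,4])
pts=np.argwhere(L==i)[:,::-1]+[212,235];W=np.array([onz(f,p,.008)[:2] for p in pts]);ce=W.mean(0);u,S,vt=np.linalg.svd(W-ce)
print('ptr',s[i],'centroid',ce,H(ce-ax[:2]),'pca',H(-vt[0]*np.sign(vt[0][0])),'extent',(W@vt[0]).ptp() if hasattr(W,'ptp') else np.ptp(W@vt[0]), 'width',np.ptp(W@vt[1]))
# wrist: pipette
off=120-440
bt=np.array([588+off,208]);print('btn wrist z.181',onz(w,bt,.181),'cross',cross(f,[328.91,224.31],w,bt))
print(blob(w['frame'],(100,120,30),(130,255,255),(240,180,300,260)))
E
```

```text
axis [0.61342137 0.15349174 0.225     ] R 0.10997284338538584 empty -166.14 grn -166.16
g [(np.int32(35), array([199.  , 173.83])), (np.int32(16), array([206.69, 178.06]))]
r [(np.int32(29), array([248.59, 204.07])), (np.int32(5), array([254.6, 209.2]))]
y [(np.int32(37), array([167.76, 223.24])), (np.int32(20), array([174.5, 228.6]))]
prong end mid [0.4816124  0.12072694 0.166     ] -166.04 0.13582023639357063 -166.51
ptr [  7   6  13  27 200] centroid [0.5072285  0.12839977] -166.71 pca -165.73 extent 0.07985230173602481 width 0.02330075850914288
btn wrist z.181 [ 0.59126053 -0.17410656  0.181     ] cross (array([ 0.5904331 , -0.16684089,  0.20635344]), np.float64(0.0010583603124620024))
[(np.int32(227), array([267.67, 208.01])), (np.int32(70), array([279.29, 229.94])), (np.int32(36), array([258.56, 230.17]))]
```

The head (−166.1°) matches the pointer (about −166.2°), so no correction is needed. Next I'll tilt the tool to the pipette's axis.

apply_moves --rows '[{"rotation": [0,-0.0486,0],"dp": [0,0,0],"grip": 0.35},{"rotation": [0,-0.0486,0],"dp": [0,0,0],"grip": 0.35},{"rotation": [0,-0.0486,0],"dp": [0,0,0],"grip": 0.35},{"rotation": [0,-0.0486,0],"dp": [0,0,0],"grip": 0.35},{"rotation": [0,0,0],"dp": [0,0,0],"grip": 0.35}]'

```text
clock: 9.6
eef_pos: [0.6001, -0.1449, 0.3468]
ee_rot: [0.231, 0.605, 0.738, -0.191]
force: [-0.5, 0.2, -1.5]
finger_gap: 0.677
```

```bash
cat >> h.py <<'E'
u=np.array([-.1094,.5630,.8192]);B=np.array([.5913,-.173,.181])
def Rg():
    z=-u/np.linalg.norm(u);y=np.cross(z,[0,0,1]);y/=np.linalg.norm(y);y=y if y[0]>0 else -y
    return R.from_matrix(np.c_[np.cross(y,z),y,z])
E
python3 - <<'E'
from h import *
togo(B+.06*u,Rg());togo(B-.049*u,Rg())
w=grab('wrist','w5.png')
print([proj(w,B-k*u).round(1) for k in(0,.012,.03,.065)])
print(blob(w['frame'],(100,120,30),(130,255,255),(200,100,360,300)))
E
```

```text
tcp [ 0.6001 -0.1449  0.3468] psi 101.33 total dp [ 0.492  -0.0914  0.6051] F [-0.5  0.2 -1.5] gap 58.9 t 9.6 j [-0.78  0.14  0.66  1.62  0.53  1.39 -0.02]
total rot [ 0.0001 -0.0004  0.0015]
tcp [ 0.6001 -0.1449  0.3468] psi 101.33 total dp [ 0.491  -0.0917  1.3318] F [-0.5  0.2 -1.5] gap 58.9 t 9.6 j [-0.78  0.14  0.66  1.62  0.53  1.39 -0.02]
total rot [ 0.0001 -0.0004  0.0015]
[array([266. , 113.7]), array([266.5, 114. ]), array([267.2, 114.3]), array([268.4, 114.8])]
[(np.int32(648), array([340.54, 235.53])), (np.int32(292), array([265.23, 113.07])), (np.int32(35), array([225.34, 292.26])), (np.int32(34), array([280.91, 117.74])), (np.int32(29), array([244.28, 174.62])), (np.int32(20), array([338.05, 129.15])), (np.int32(19), array([222.26, 165.42]))]
```

View pics/w5.png

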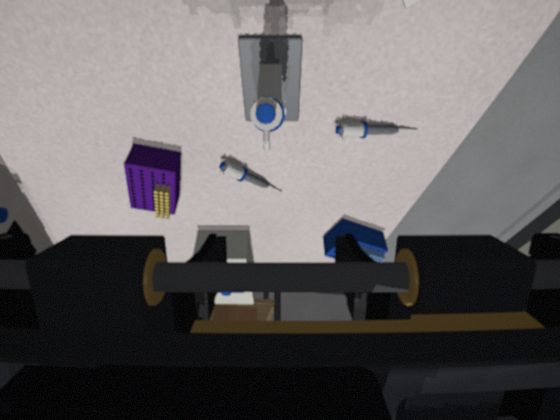

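The predicted button position (266,114) matches the seen one (265,113), and the view runs straight along the pipette's axis. The finger rest points down in the picture (−tool x), clear of the jaws. I'll approach now.

apply_moves --rows '[{"rotation": [0,0,0],"dp": [0.246,-0.046,0],"grip": 0.35},{"rotation": [0,0,0],"dp": [0.246,-0.046,0],"grip": 0.35},{"rotation": [0,0,0],"dp": [0,0,0.3],"grip": 0.35},{"rotation": [0,0,0],"dp": [0,0,0.3],"grip": 0.35},{"rotation": [0,0,0],"dp": [0,0,0],"grip": 0.35}]'

```text
clock: 10.28
eef_pos: [0.5829, -0.1474, 0.2313]
ee_rot: [0.23, 0.61, 0.733, -0.193]
force: [-0.3, 0.3, 0.5]
finger_gap: 0.677
```

```bash
python3 - <<'E'
from h import *
togo(B-.049*u,Rg())
w=grab('wrist','w6.png')
print([proj(w,B-k*u).round(1) for k in(0,.012,.03,.065)])
print(blob(w['frame'],(100,120,30),(130,255,255),(200,100,360,300)))
E
```

```text
tcp [ 0.5829 -0.1474  0.2313] psi 100.53 total dp [0.0449 0.0278 0.7035] F [-0.3  0.3  0.5] gap 58.9 t 10.28 j [-0.77  0.18  0.65  1.82  0.54  1.2  -0.15]
total rot [-0.0025 -0.0005 -0.0021]
[array([286.2, 210.1]), array([286. , 205.7]), array([285.8, 199.8]), array([285.5, 190.4])]
[(np.int32(522), array([284.89, 207.9 ])), (np.int32(228), array([284.75, 178.89])), (np.int32(40), array([252.4, 225.8])), (np.int32(36), array([343.53, 295.92])), (np.int32(31), array([226.97, 217.84]))]
```

View pics/w6.png

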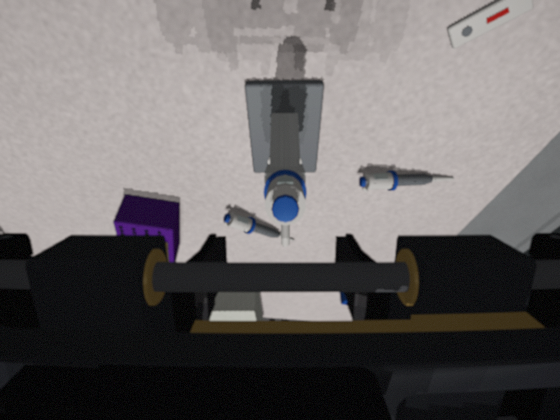

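The button is at (285,208), within 1–2 px of the prediction. I'll apply the small correction, slide down over the handle and close.

apply_moves --rows '[{"rotation": [-0.0025,0,-0.002],"dp": [0.045,0.028,0],"grip": 0.35},{"rotation": [0,0,0],"dp": [0,0,0.2],"grip": 0.35},{"rotation": [0,0,0],"dp": [0,0,0.2],"grip": 0.35},{"rotation": [0,0,0],"dp": [0,0,0.15],"grip": 0.35},{"rotation": [0,0,0],"dp": [0,0,0.1],"grip": 0.35},{"rotation": [0,0,0],"dp": [0,0,0],"grip": 0.35}]'

```text
clock: 11.08
eef_pos: [0.5994, -0.1912, 0.1487]
ee_rot: [0.234, 0.604, 0.738, -0.189]
force: [-0.2, -0.1, 0.2]
finger_gap: 0.675
```

```bash
python3 - <<'E'
from h import *
togo(B-.049*u,Rg())
E
```

```text
tcp [ 0.5994 -0.1912  0.1487] psi 101.36 total dp [-0.017  -0.0302  0.076 ] F [-0.2 -0.1  0.2] gap 58.8 t 11.07 j [-0.68  0.31  0.66  1.89  0.51  0.97 -0.13]
total rot [ 0.0021 -0.      0.0016]
```

apply_moves --rows '[{"rotation": [0,0,0],"dp": [0,0,0],"grip": 0.35},{"rotation": [0,0,0],"dp": [0,0,0],"grip": 0.35}]'

```text
clock: 11.32
eef_pos: [0.5999, -0.1906, 0.1495]
ee_rot: [0.234, 0.604, 0.738, -0.189]
force: [-0.5, -0.1, -0.1]
finger_gap: 0.675
```

```bash
python3 - <<'E'
from h import *
togo(B-.049*u,Rg())
E
```

```text
tcp [ 0.5999 -0.1906  0.1495] psi 101.37 total dp [-0.0173 -0.0347  0.082 ] F [-0.5 -0.1 -0.1] gap 58.7 t 11.32 j [-0.68  0.31  0.66  1.89  0.51  0.97 -0.13]
total rot [ 0.0028 -0.0001  0.0017]
```

apply_moves --rows '[{"rotation": [0.0028,0,0.0017],"dp": [-0.017,-0.034,0],"grip": 0.35},{"rotation": [0,0,0],"dp": [0,0,0.04],"grip": 0.35},{"rotation": [0,0,0],"dp": [0,0,0.035],"grip": 0.35},{"rotation": [0,0,0],"dp": [0,0,0],"grip": 0.35},{"rotation": [0,0,0],"dp": [0,0,0],"grip": 0.35}]'

```text
clock: 11.95
eef_pos: [0.5959, -0.2007, 0.1409]
ee_rot: [0.231, 0.607, 0.736, -0.192]
force: [-0.1, 0.1, 0.4]
finger_gap: 0.677
```

```bash
python3 - <<'E'
from h import *
togo(B-.049*u,Rg())
E
```

```text
tcp [ 0.5959 -0.2007  0.1409] psi 101.0 total dp [0.0001 0.0053 0.0005] F [-0.1  0.1  0.4] gap 58.9 t 11.95 j [-0.66  0.32  0.67  1.89  0.51  0.95 -0.13]
total rot [-0.0006  0.      0.    ]
```

apply_moves --rows '[{"rotation": [0,0,0],"dp": [0,0,0],"grip": 0},{"rotation": [0,0,0],"dp": [0,0,0],"grip": -0.2},{"rotation": [0,0,0],"dp": [0,0,0],"grip": -0.5},{"rotation": [0,0,0],"dp": [0,0,0],"grip": -1},{"rotation": [0,0,0],"dp": [0,0,0],"grip": -1},{"rotation": [0,0,0],"dp": [0,0,0],"grip": -1}]' --grip_force 20

```text
clock: 12.7
eef_pos: [0.5959, -0.2007, 0.141]
ee_rot: [0.232, 0.607, 0.736, -0.192]
force: [-0.1, 0.2, 0.1]
finger_gap: 0.354
```

```bash
python3 - <<'E'
from h import *
togo(B-.049*u,Rg())
E
```

```text
tcp [ 0.5959 -0.2007  0.141 ] psi 100.99 total dp [0.0003 0.0049 0.0013] F [-0.1  0.2  0.1] gap 30.8 t 12.7 j [-0.66  0.32  0.67  1.89  0.51  0.95 -0.13]
total rot [-0.0005 -0.     -0.    ]
```

The grip holds at 30.8 mm. I'll draw the pipette out along its axis, raise it vertically, then turn it upright.

apply_moves --rows '[{"rotation": [0,0,0],"dp": [0,0,-0.06],"grip": -1},{"rotation": [0,0,0],"dp": [0,0,-0.12],"grip": -1},{"rotation": [0,0,0],"dp": [0,0,-0.15],"grip": -1},{"rotation": [0,0,0],"dp": [0,0,-0.15],"grip": -1},{"rotation": [0,0,0],"dp": [0,0,-0.15],"grip": -1},{"rotation": [0,0,0],"dp": [0,0,-0.15],"grip": -1},{"rotation": [0,0,0],"dp": [-0.13,0,-0.18],"grip": -1},{"rotation": [0,0,0],"dp": [-0.13,0,-0.18],"grip": -1},{"rotation": [0,0,0],"dp": [-0.13,0,-0.18],"grip": -1},{"rotation": [0,0,0],"dp": [0,0,0],"grip": -1}]'

```text
clock: 13.95
eef_pos: [0.5845, -0.1361, 0.3393]
ee_rot: [0.232, 0.608, 0.735, -0.19]
force: [1.0, 0.4, -1.7]
finger_gap: 0.352
```

```bash
python3 - <<'E'
from h import *
togo(B+.068*u+[0,0,.1],Rg())
E
```

```text
tcp [ 0.5845 -0.1361  0.3393] psi 100.81 total dp [ 0.0182 -0.0021  0.0084] F [ 1.   0.4 -1.7] gap 30.6 t 13.95 j [-0.81  0.1   0.65  1.67  0.56  1.4  -0.07]
total rot [ 0.0006 -0.0003 -0.0008]
```

apply_moves --rows '[{"rotation": [0,0.0486,0],"dp": [0,0,0],"grip": -1},{"rotation": [0,0.0486,0],"dp": [0,0,0],"grip": -1},{"rotation": [0,0.0486,0],"dp": [0,0,0],"grip": -1},{"rotation": [0,0.0486,0],"dp": [0,0,0],"grip": -1},{"rotation": [0,0,0],"dp": [0,0,0],"grip": -1}]'

```text
clock: 14.58
eef_pos: [0.5827, -0.14, 0.336]
ee_rot: [-0.001, 0.639, 0.769, -0.001]
force: [-0.3, 0.4, -1.3]
finger_gap: 0.353
```

apply_moves --rows '[{"rotation": [0,0,0.0535],"dp": [0,0,0],"grip": -1},{"rotation": [0,0,0.0535],"dp": [0,0,0],"grip": -1},{"rotation": [0,0,0.0535],"dp": [0,0,0],"grip": -1},{"rotation": [0,0,0.0535],"dp": [0,0,0],"grip": -1},{"rotation": [0,0,0.0535],"dp": [0,0,0],"grip": -1},{"rotation": [0,0,0.0535],"dp": [0,0,0],"grip": -1},{"rotation": [0,0,0.0535],"dp": [0,0,0],"grip": -1},{"rotation": [0,0,0.0535],"dp": [0,0,0],"grip": -1},{"rotation": [0,0,0.0535],"dp": [0,0,0],"grip": -1},{"rotation": [0,0,0],"dp": [0,0,0],"grip": -1}]'

```text
clock: 15.82
eef_pos: [0.5835, -0.1346, 0.3358]
ee_rot: [0.001, 0.992, 0.126, -0.002]
force: [-0.2, 0.9, -0.4]
finger_gap: 0.351
```

```bash
python3 - <<'E'
from h import *
togo([.4436,.1115,.33],down(14))
w=grab('wrist','w7.png');s=grab('scene','s7.png')
p,r,o=tool();M=r.as_matrix()
for n,f in(('w',w),('s',s)): print(n,'predicted: btn,collar,tip',[proj(f,p-[0,0,k]).round(1) for k in(-.049,.016,.141)])
x,y=proj(s,p-[0,0,.08]).astype(int)
A=cv2.resize(s['frame'][y-60:y+60,x-60:x+60],None,fx=3.5,fy=3.5,interpolation=cv2.INTER_CUBIC);print(x-60,y-60)
D=np.zeros((420,800,3),np.uint8);D[:,:380]=w['frame'][:,90:470];D[:,380:]=A;cv2.imwrite('pics/c7.png',D)
E
```

```text
tcp [ 0.5835 -0.1346  0.3358] psi 14.44 total dp [-0.494  -1.8216  0.0385] F [-0.2  0.9 -0.4] gap 30.6 t 15.82 j [-0.64  0.28  1.    1.44 -0.23  1.55 -0.96]
total rot [0.0003 0.0011 0.0025]
w predicted: btn,collar,tip [array([277.2, 302.2]), array([278.2, 241.4]), array([279. , 193.3])]
s predicted: btn,collar,tip [array([238.4, 181.2]), array([240.2, 193.9]), array([243.3, 215.5])]
181 145
```

View pics/c7.png

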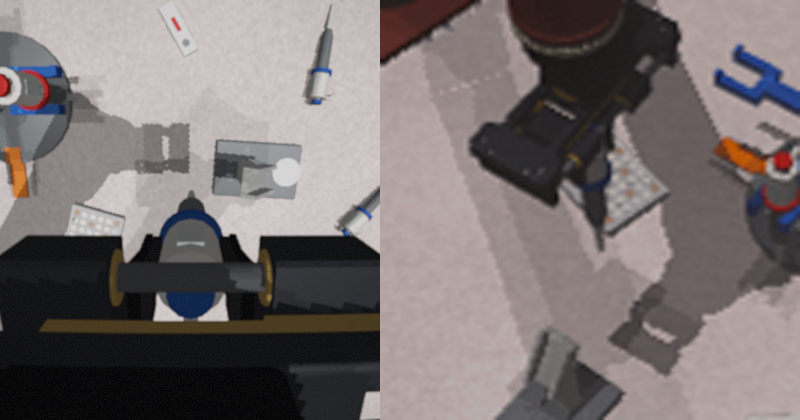

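The pipette hangs upright. The tip is at wrist (280,192) against (279,193) predicted, and at scene (244.4,215.6) against (243.3,215.5) predicted, so slip is about 1 mm at most. I'll move to just outside the cradle.

apply_moves --rows '[{"rotation": [0,0,0],"dp": [-0.07,-0.26,0],"grip": -1},{"rotation": [0,0,0],"dp": [-0.07,-0.26,0],"grip": -1},{"rotation": [0,0,0],"dp": [-0.07,-0.26,0],"grip": -1},{"rotation": [0,0,0],"dp": [-0.07,-0.26,0],"grip": -1},{"rotation": [0,0,0],"dp": [-0.07,-0.26,0],"grip": -1},{"rotation": [0,0,0],"dp": [-0.07,-0.26,0],"grip": -1},{"rotation": [0,0.001,0.0025],"dp": [-0.07,-0.26,0],"grip": -1},{"rotation": [0,0,0],"dp": [0,0,0],"grip": -1},{"rotation": [0,0,0],"dp": [0,0,0],"grip": -1}]'

```text
clock: 17.05
eef_pos: [0.4454, 0.1097, 0.3369]
ee_rot: [0.0, 0.993, 0.121, 0.001]
force: [-0.6, -0.5, -0.7]
finger_gap: 0.348
```

```bash
python3 - <<'E'
from h import *
togo([.4436,.1115,.196],down(14))
E
```

```text
tcp [0.4454 0.1097 0.3369] psi 13.92 total dp [-0.0108 -0.0148  0.9396] F [-0.6 -0.5 -0.7] gap 30.3 t 17.05 j [-1.13 -0.18  0.69  1.74  0.12  1.54 -1.78]
total rot [ 0.0002 -0.0008 -0.0004]
```

apply_moves --rows '[{"rotation": [0,0,0],"dp": [-0.011,-0.015,0.15],"grip": -1},{"rotation": [0,0,0],"dp": [0,0,0.22],"grip": -1},{"rotation": [0,0,0],"dp": [0,0,0.22],"grip": -1},{"rotation": [0,0,0],"dp": [0,0,0.2],"grip": -1},{"rotation": [0,0,0],"dp": [0,0,0.13],"grip": -1},{"rotation": [0,0,0],"dp": [0,0,0],"grip": -1},{"rotation": [0,0,0],"dp": [0,0,0],"grip": -1}]'

```text
clock: 17.92
eef_pos: [0.444, 0.1117, 0.1997]
ee_rot: [-0.0, 0.993, 0.12, 0.001]
force: [-0.3, -0.6, 0.1]
finger_gap: 0.35
```

```bash
python3 - <<'E'
from h import *
togo([.5067,.1271,.196],down(14))
w=grab('wrist','w8.png');t=grab('top','t8.png')
c=np.array([.6135,.1535]);d=np.array([np.cos(np.radians(-166.1)),np.sin(np.radians(-166.1))]);n=np.array([-d[1],d[0]])
for rr in(.132,.138):print(rr,[proj(w,np.r_[c+d*rr+n*k,.166]).round(1) for k in(-.0235,-.0135,.0135,.0235)])
A=cv2.resize(t['frame'][195:285,195:285],None,fx=4,fy=4,interpolation=cv2.INTER_CUBIC)
D=np.zeros((420,800,3),np.uint8);D[:,:440]=w['frame'][:,60:500];D[:360,440:]=A;cv2.imwrite('pics/c8.png',D)
p,r,o=tool();print([proj(w,p-[0,0,k]).round(1) for k in(.008,.016,.141)])
E
```

```text
tcp [0.444  0.1117 0.1997] psi 13.79 total dp [ 4.306e-01 -2.000e-04  2.620e-02] F [-0.3 -0.6  0.1] gap 30.4 t 17.93 j [-1.12 -0.11  0.74  1.97  0.08  1.25 -1.74]
total rot [ 0.     -0.0009 -0.0012]
0.132 [array([239.1, 165.2]), array([255.5, 165.2]), array([299.7, 165.1]), array([316.1, 165.1])]
0.138 [array([239.4, 175. ]), array([255.7, 174.9]), array([299.6, 174.8]), array([315.9, 174.8])]
[array([276.6, 246.4]), array([276.8, 241.2]), array([278.2, 194. ])]
```

View pics/c8.png

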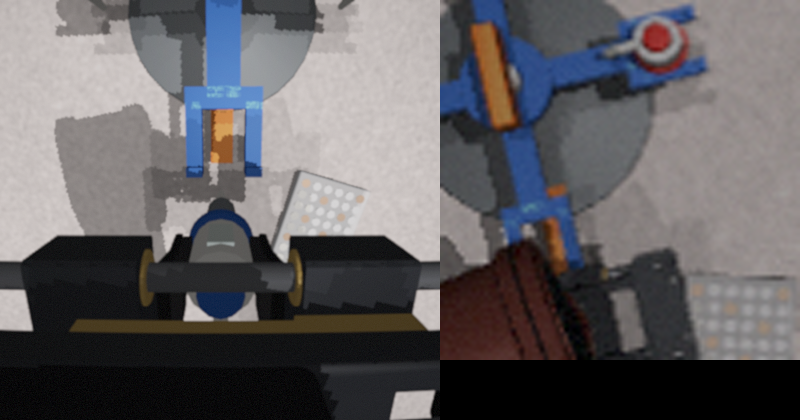

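The prongs are ahead: outer edges at columns 246 and 322, gap 263–305, pointer through the gap at (284,140). The pipette's tip is near (282,198). The gap looks 2–4 mm to the right of my prediction, so I'll measure the relative lateral offset in this one camera.

```bash
python3 - <<'E'
from h import *
w=cv2.imread('pics/w8.png');f=grab('wrist');h=cv2.cvtColor(w,cv2.COLOR_BGR2HSV)
p,r,o=tool();ty=r.as_matrix()[:,1]
lat=lambda c,row,z:1000*((onz(f,(c,row),z)-p)@ty)
m=cv2.inRange(h,(100,110,50),(130,255,255))
def runs(v): 
    e=np.flatnonzero(np.diff(np.r_[0,v>0,0]));return [(a,b-1) for a,b in zip(e[::2],e[1::2]) if b-a>3]
for row in(115,130,145,160,166): 
    print('prong',row,[(a,b,round(lat(a-.5,row,.160),1),round(lat(b+.5,row,.160),1)) for a,b in runs(m[row,200:360])and[(a+200,b+200) for a,b in runs(m[row,200:360])]])
for row in range(210,246,5):
    print('collar',row,[(a+200,b+200,round(lat(a+199.5,row,p[2]-.012),1),round(lat(b+200.5,row,p[2]-.012),1)) for a,b in runs(m[row,200:360])])
g=cv2.cvtColor(w,cv2.COLOR_BGR2GRAY)
for row in(200,203,206,209):
    v=g[row,250:315].astype(int);k=np.flatnonzero(v<75);print('neck/tip',row,(k.min()+250,k.max()+250) if len(k) else None, lat((k.min()+k.max())/2+250,row,p[2]-.06) if len(k) else '')
E
```

```text
prong 115 [(np.int64(246), np.int64(261), np.float64(-19.3), np.float64(-9.6)), (np.int64(306), np.int64(320), np.float64(17.1), np.float64(26.2))]
prong 130 [(np.int64(247), np.int64(261), np.float64(-18.9), np.float64(-9.7)), (np.int64(306), np.int64(320), np.float64(17.2), np.float64(26.4))]
prong 145 [(np.int64(246), np.int64(262), np.float64(-19.8), np.float64(-9.2)), (np.int64(305), np.int64(320), np.float64(16.8), np.float64(26.7))]
prong 160 [(np.int64(247), np.int64(262), np.float64(-19.4), np.float64(-9.4)), (np.int64(305), np.int64(319), np.float64(16.9), np.float64(26.4))]
prong 166 [(np.int64(247), np.int64(262), np.float64(-19.5), np.float64(-9.4)), (np.int64(305), np.int64(319), np.float64(17.0), np.float64(26.5))]
collar 210 [(np.int64(272), np.int64(289), np.float64(-3.1), np.float64(7.0))]
collar 215 [(np.int64(264), np.int64(297), np.float64(-7.7), np.float64(11.5))]
collar 220 [(np.int64(258), np.int64(270), np.float64(-11.1), np.float64(-3.8)), (np.int64(291), np.int64(303), np.float64(7.6), np.float64(14.9))]
collar 225 [(np.int64(254), np.int64(262), np.float64(-13.5), np.float64(-8.3)), (np.int64(299), np.int64(307), np.float64(12.1), np.float64(17.3))]
collar 230 [(np.int64(252), np.int64(257), np.float64(-14.7), np.float64(-11.2)), (np.int64(304), np.int64(309), np.float64(15.0), np.float64(18.5))]
collar 235 [(np.int64(251), np.int64(254), np.float64(-15.3), np.float64(-13.0)), (np.int64(307), np.int64(311), np.float64(16.8), np.float64(19.7))]
collar 240 []
collar 245 []
neck/tip 200 (np.int64(274), np.int64(288)) 2.2595662824890512
neck/tip 203 (np.int64(271), np.int64(291)) 2.2602503992458227
neck/tip 206 (np.int64(269), np.int64(292)) 1.9038780237568016
neck/tip 209 (np.int64(269), np.int64(293)) 2.261639761814997
```

```bash
python3 - <<'E'
from h import *
w=cv2.imread('pics/w8.png');f=grab('wrist');h=cv2.cvtColor(w,cv2.COLOR_BGR2HSV)
p,r,o=tool();tx=r.as_matrix()[:,0]
rad=lambda c,row,z:round(1000*((onz(f,(c,row),z)-p)@tx),1)
m=cv2.inRange(h,(100,110,30),(130,255,255))
for c in(268,284,300): k=np.flatnonzero(m[85:130,c]);print('closed end',c,k.max()+85,rad(c,k.max()+85.5,.160))
for c in(250,255,260,310,314): k=np.flatnonzero(m[130:200,c]);e=k.max()+130;print('prong end',c,e,rad(c,e+.5,.154),rad(c,e+.5,.148))
for c in(277,280,283): k=np.flatnonzero(m[195:235,c]);print('collar',c,k.min()+195,k.max()+195)
for z in(-.008,-.016): print('pred collar front',proj(f,p+tx*.019+[0,0,z]),'rad if row seen',[rad(280,np.flatnonzero(m[195:235,280]).min()+194.5,p[2]+z)])
print('pred handle/collar junction back of ring: handle front at z -.008',proj(f,p+tx*.0155+[0,0,-.008]))
E
```

```text
closed end 268 109 75.6
closed end 284 107 76.7
closed end 300 108 76.1
prong end 250 176 33.5 32.5
prong end 255 176 33.5 32.5
prong end 260 176 33.5 32.5
prong end 310 175 34.2 33.2
prong end 314 175 34.2 33.2
collar 277 209 218
collar 280 209 218
collar 283 209 218
pred collar front [277.10324092 214.38951414] rad if row seen [np.float64(22.3)]
pred collar front [277.25415521 210.44681804] rad if row seen [np.float64(20.1)]
pred handle/collar junction back of ring: handle front at z -.008 [277.12137619 220.44966808]
```

Relative to the pipette, the cradle gap is 1.6 mm to tool +y, and the seat is about 61.5 mm ahead. I'll correct sideways, enter above the lips and check the force.

apply_moves --rows '[{"rotation": [0,0,0],"dp": [0,0.011,0.04],"grip": -1},{"rotation": [0,0,0],"dp": [0.08,0,0],"grip": -1},{"rotation": [0,0,0],"dp": [0.08,0,0],"grip": -1},{"rotation": [0,0,0],"dp": [0.08,0,0],"grip": -1},{"rotation": [0,0,0],"dp": [0.06,0,0],"grip": -1},{"rotation": [0,0,0],"dp": [0.06,0,0],"grip": -1},{"rotation": [0,0,0],"dp": [0.05,0,0],"grip": -1},{"rotation": [0,0,0],"dp": [0,0,0],"grip": -1},{"rotation": [0,0,0],"dp": [0,0,0],"grip": -1}]'

```text
clock: 19.25
eef_pos: [0.5032, 0.125, 0.1929]
ee_rot: [-0.0, 0.993, 0.12, 0.001]
force: [-0.4, -0.6, -0.8]
finger_gap: 0.352
```

```bash
python3 - <<'E'
from h import *
p0=np.array([.444,.1117,.1997]);p,r,o=tool();M=down(13.8).as_matrix()
print('moved x,y,z mm',((p-p0)@M*1000).round(1),'target 61.5 1.6 6')
togo([*(p0+M[:,0]*.0615+M[:,1]*.0016)[:2],.176],down(13.8))
w=cv2.imwrite('pics/w9.png',grab('wrist')['frame'][40:260,150:420])
s=grab('scene','s9.png');x,y=proj(s,p-[0,0,.02]).astype(int);print(x,y)
A=cv2.resize(cv2.imread('pics/w9.png'),None,fx=1.48,fy=1.48);Bc=cv2.resize(s['frame'][y-45:y+45,x-45:x+45],(400,400),interpolation=cv2.INTER_CUBIC)
D=np.zeros((400,800,3),np.uint8);D[:A.shape[0],:A.shape[1]]=A[:400,:400];D[:,400:]=Bc;cv2.imwrite('pics/c9.png',D)
E
```

```text
moved x,y,z mm [60.7  1.2  6.8] target 61.5 1.6 6
tcp [0.5032 0.125  0.1929] psi 13.81 total dp [0.0054 0.0029 0.1128] F [-0.4 -0.6 -0.8] gap 30.6 t 19.25 j [-1.09  0.08  0.81  1.86 -0.06  1.23 -1.59]
total rot [-0.     -0.0005  0.    ]
285 162
```

View pics/c9.png

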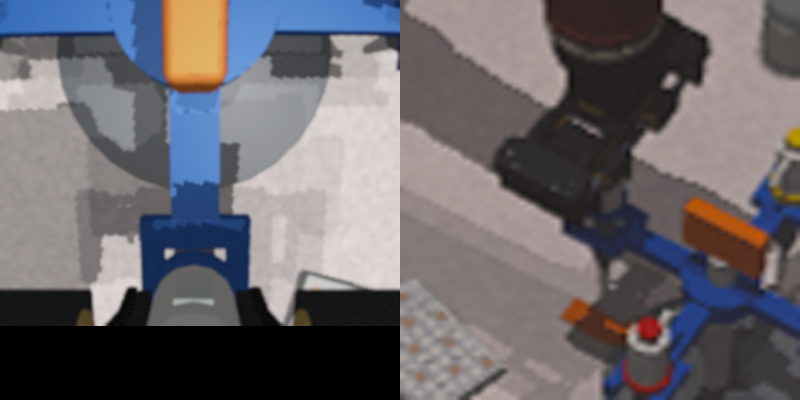

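The wrist crop shows the collar between the prongs, with even slits left and right. There is no contact force, and the scene view agrees. I'll lower it gently.

apply_moves --rows '[{"rotation": [0,0,0],"dp": [0.003,0.003,0.02],"grip": -1},{"rotation": [0,0,0],"dp": [0,0,0.02],"grip": -1},{"rotation": [0,0,0],"dp": [0,0,0.02],"grip": -1},{"rotation": [0,0,0],"dp": [0,0,0.015],"grip": -1},{"rotation": [0,0,0],"dp": [0,0,0],"grip": -1},{"rotation": [0,0,0],"dp": [0,0,0],"grip": -1}]'

```text
clock: 20.1
eef_pos: [0.504, 0.1249, 0.1818]
ee_rot: [-0.0, 0.993, 0.12, 0.001]
force: [-0.3, -0.0, -0.8]
finger_gap: 0.352
```

apply_moves --rows '[{"rotation": [0,0,0],"dp": [0,0,0.01],"grip": -1},{"rotation": [0,0,0],"dp": [0,0,0],"grip": -1},{"rotation": [0,0,0],"dp": [0,0,0],"grip": -1}]'

```text
clock: 20.48
eef_pos: [0.504, 0.1249, 0.1803]
ee_rot: [-0.0, 0.993, 0.12, 0.001]
force: [0.1, 0.2, -1.5]
finger_gap: 0.345
```

apply_moves --rows '[{"rotation": [0,0,0],"dp": [0,0,0.01],"grip": -1},{"rotation": [0,0,0],"dp": [0,0,0],"grip": -1},{"rotation": [0,0,0],"dp": [0,0,0],"grip": -1}]'

```text
clock: 20.85
eef_pos: [0.5039, 0.1249, 0.1787]
ee_rot: [-0.0, 0.993, 0.12, 0.001]
force: [0.8, 0.3, -1.4]
finger_gap: 0.349
```

apply_moves --rows '[{"rotation": [0,0,0],"dp": [0,0,0.01],"grip": -1},{"rotation": [0,0,0],"dp": [0,0,0],"grip": -1},{"rotation": [0,0,0],"dp": [0,0,0],"grip": -1}]'

```text
clock: 21.22
eef_pos: [0.5039, 0.1249, 0.1772]
ee_rot: [-0.0, 0.993, 0.12, 0.001]
force: [0.3, 0.9, -1.7]
finger_gap: 0.351
```

apply_moves --rows '[{"rotation": [0,0,0],"dp": [0,0,0.008],"grip": -1},{"rotation": [0,0,0],"dp": [0,0,0],"grip": -1},{"rotation": [0,0,0],"dp": [0,0,0],"grip": -1}]'

```text
clock: 21.6
eef_pos: [0.504, 0.1249, 0.176]
ee_rot: [-0.0, 0.993, 0.12, 0.001]
force: [0.6, 0.7, -1.3]
finger_gap: 0.353
```

apply_moves --rows '[{"rotation": [0,0,0],"dp": [0,0,0.008],"grip": -1},{"rotation": [0,0,0],"dp": [0,0,0],"grip": -1},{"rotation": [0,0,0],"dp": [0,0,0],"grip": -1}]'

```text
clock: 21.98
eef_pos: [0.5041, 0.1249, 0.1755]
ee_rot: [-0.0, 0.993, 0.12, 0.001]
force: [-2.6, -1.0, 6.3]
finger_gap: 0.35
```

apply_moves --rows '[{"rotation": [0,0,0],"dp": [0,0,0.006],"grip": -1},{"rotation": [0,0,0],"dp": [0,0,0],"grip": -1},{"rotation": [0,0,0],"dp": [0,0,0],"grip": -1}]'

```text
clock: 22.35
eef_pos: [0.5042, 0.1249, 0.1754]
ee_rot: [-0.001, 0.993, 0.12, 0.001]
force: [-6.3, -2.5, 16.4]
finger_gap: 0.35
```

Contact came at TCP z 0.1755, the predicted seat height (resting on the lips would be 0.182). I'll relieve the push, then open partway.

apply_moves --rows '[{"rotation": [0,0,0],"dp": [0,0,-0.009],"grip": -1},{"rotation": [0,0,0],"dp": [0,0,0],"grip": -1},{"rotation": [0,0,0],"dp": [0,0,0],"grip": -1}]' --grip_force 6

```text
clock: 22.72
eef_pos: [0.504, 0.1249, 0.1754]
ee_rot: [-0.0, 0.993, 0.12, 0.001]
force: [-1.5, -0.2, 3.0]
finger_gap: 0.352
```

apply_moves --rows '[{"rotation": [0,0,0],"dp": [0,0,0],"grip": -0.22},{"rotation": [0,0,0],"dp": [0,0,0],"grip": -0.15},{"rotation": [0,0,0],"dp": [0,0,0],"grip": -0.05},{"rotation": [0,0,0],"dp": [0,0,0],"grip": 0.1},{"rotation": [0,0,0],"dp": [0,0,0],"grip": 0.2},{"rotation": [0,0,0],"dp": [0,0,0],"grip": 0.2},{"rotation": [0,0,0],"dp": [0,0,0],"grip": 0.2}]'

```text
clock: 23.6
eef_pos: [0.504, 0.1249, 0.1753]
ee_rot: [-0.0, 0.993, 0.12, 0.001]
force: [-0.7, -0.2, 0.1]
finger_gap: 0.597
```

```bash
python3 - <<'E'
from h import *
p,r,o=tool();togo(p-[0,0,.12])
w=grab('wrist','w10.png');h=cv2.cvtColor(w['frame'],cv2.COLOR_BGR2HSV);m=cv2.inRange(h,(100,110,30),(130,255,255))
tx,ty=r.as_matrix()[:,0],r.as_matrix()[:,1]
for row in range(190,240,8):
    e=np.flatnonzero(np.diff(np.r_[0,m[row,200:360]>0,0]))+200;print(row,e)
E
```

```text
tcp [0.504  0.1249 0.1753] psi 13.82 total dp [-0.0015  0.      0.8   ] F [-0.7 -0.2  0.1] gap 52.0 t 23.6 j [-1.08  0.11  0.81  1.88 -0.08  1.19 -1.57]
190 [264 299]
198 [241 322]
206 [241 321]
214 [242 321]
222 [243 267 294 321]
230 [243 258 304 320]
238 [243 254 308 320]
```

The pipette is released and centred between the prongs (collar column 281, cradle column 281.5). I'll retract straight up and clear the view.

apply_moves --rows '[{"rotation": [0,0,0],"dp": [0,0,-0.05],"grip": 0.2},{"rotation": [0,0,0],"dp": [0,0,-0.15],"grip": 0.2},{"rotation": [0,0,0],"dp": [0,0,-0.25],"grip": 0.2},{"rotation": [0,0,0],"dp": [0,0,-0.35],"grip": 0.2},{"rotation": [0,0,0],"dp": [0,0,-0.35],"grip": 0.2},{"rotation": [0,0,0],"dp": [0,0.3,0],"grip": 0.2},{"rotation": [0,0,0],"dp": [0,0.3,0],"grip": 0.2},{"rotation": [0,0,0],"dp": [0,0.3,0],"grip": 0.2},{"rotation": [0,0,0],"dp": [0,0.3,0],"grip": 0.2},{"rotation": [0,0,0],"dp": [0,0.3,0],"grip": 0.2},{"rotation": [0,0,0],"dp": [0,0.3,0],"grip": 0.2},{"rotation": [0,0,0],"dp": [0,0,0],"grip": 0.2}]'

```text
clock: 25.15
eef_pos: [0.5676, -0.142, 0.3482]
ee_rot: [0.001, 0.993, 0.117, 0.001]
force: [-0.3, 0.8, 0.2]
finger_gap: 0.6
```

```bash
python3 - <<'E'
from h import *
p,r,o=tool();togo(p)
f=grab('top','t11.png');s=grab('scene','s11.png');img=f['frame']
H=lambda d:np.degrees(np.arctan2(d[1],d[0])).round(2)
Q={}
for n,lo,hi,b in(('g',(50,100,60),(80,255,255),(190,160,212,190)),('r',(0,150,120),(4,255,255),(238,190,262,218)),('y',(22,120,110),(32,255,255),(155,210,182,238))):
    c=blob(img,lo,hi,b)[0][1];Q[n]=onz(f,c,.223);print(n,c)
ax=(Q['r']+Q['y'])/2;print('empty head dir',H(Q['r']-Q['y'])-90,'grn',H(ax-Q['g']),'axis',ax)
e=ax+(ax-Q['g'])*np.array([1,1,0])
print('expected button px top',proj(f,[e[0],e[1],.224]),'scene',proj(s,[e[0],e[1],.224]),'tip',proj(s,[e[0],e[1],.035]))
x,y=proj(f,[e[0],e[1],.224]).astype(int)
print('top blue',blob(img,(100,120,30),(130,255,255),(x-9,y-9,x+10,y+10)))
x,y=proj(s,[e[0],e[1],.224]).astype(int)
print('scene blue',blob(s['frame'],(100,120,30),(130,255,255),(x-8,y-8,x+9,y+25)))
# bystanders: change from first top picture outside carousel/rest/arm
d=cv2.absdiff(img,cv2.imread('pics/top0.png')).max(2)
for n,b in(('well',(252,260,288,310)),('tipbox',(390,262,442,302)),('bottle',(88,275,122,305)),('cass',(275,155,302,185)),('pip1',(345,140,372,192)),('pip2',(390,202,420,248)),('rest',(345,205,370,243))):print(n,(d[b[1]:b[3],b[0]:b[2]]>40).mean().round(3))
E
```

```text
tcp [ 0.5676 -0.142   0.3482] psi 13.43 total dp [0. 0. 0.] F [-0.3  0.8  0.2] gap 52.2 t 25.15 j [-0.69  0.25  1.06  1.46 -0.21  1.56 -0.97]
g [199.   173.83]
r [248.67 204.  ]
y [167.82 223.32]
empty head dir -165.91 grn -165.77 axis [0.61348778 0.15409084 0.223     ]
expected button px top [217.4829113  254.10729577] scene [286.39163111 154.08870846] tip [286.15821656 185.61832742]
top blue [(np.int32(97), array([219.73, 248.71])), (np.int32(39), array([217.28, 254.95])), (np.int32(11), array([214.73, 261.64]))]
scene blue [(np.int32(91), array([287.46, 168.55])), (np.int32(15), array([285.87, 154.53]))]
well 0.096
tipbox 0.0
bottle 0.0
cass 0.0
pip1 0.017
pip2 0.0
rest 0.931
```

The button is at top (217.3,255.0) against (217.5,254.1) expected, and at scene (285.9,154.5) against (286.4,154.1), so the pipette hangs upright and seated. The head has not moved. I'll do one quick numeric check that the differences at the well plate and rest are only shadow or occlusion, then hand in.

```bash
python3 - <<'E'
from h import *
a=cv2.imread('pics/top0.png',0);b=cv2.imread('pics/t11.png',0)
t=a[260:310,252:288];r=cv2.matchTemplate(b[250:320,242:298],t,cv2.TM_CCOEFF_NORMED);print('well shift',np.array(cv2.minMaxLoc(r)[3])-10,r.max())
a=cv2.imread('pics/scene0.png',0);b=cv2.imread('pics/s11.png',0)
t=a[255:285,208:250];r=cv2.matchTemplate(b[245:295,198:260],t,cv2.TM_CCOEFF_NORMED);print('rest shift scene',np.array(cv2.minMaxLoc(r)[3])-10,r.max())
o=arm.get_obs();print(o['clock'],o['force'])
print(arm.finish_job())
E
```

```text
well shift [-5  0] 0.2738019
rest shift scene [0 0] 0.95561314
25.25 [-0.44981317  0.64176413  0.41187251]
the job is handed in; nothing more can be done
None
```

```bash
python3 - <<'E'
import cv2,numpy as np
a=cv2.imread('pics/scene0.png',0);b=cv2.imread('pics/s11.png',0)
t=a[178:214,224:266];r=cv2.matchTemplate(b[168:224,214:276],t,cv2.TM_CCOEFF_NORMED);print('well scene',np.array(cv2.minMaxLoc(r)[3])-10,r.max())
A=cv2.imread('pics/top0.png');B=cv2.imread('pics/t11.png')
print(A[260:310:8,270].tolist(),B[260:310:8,270].tolist())
E
```

```text
well scene [0 0] 0.0464959
[[134, 135, 143], [128, 130, 131], [134, 136, 137], [111, 123, 134], [133, 129, 132], [121, 120, 123], [131, 132, 139]] [[151, 153, 162], [147, 147, 150], [152, 150, 154], [129, 140, 156], [152, 149, 152], [141, 142, 144], [140, 142, 148]]
```

I turned the carousel about 60.6° by its knob, then took the largest pipette from its rest and hung it upright in the empty cradle. I released it there and handed the job in at 25 s of the 72 s allowed.

**Final checks that agreed:**
- **Carousel:** the cradle points to about −165.9°. The pointer, measured at the start, is at about −166.2°, with roughly 0.5° of uncertainty. The head did not move while I placed the pipette.
- **Pipette:** its button was within about 1 px of the expected upright, seated position in both cameras. The collar met the prongs at the predicted height, not on the lips.
- **Force:** the set-down peaked at about 16 N on the wrist, and I eased it off before opening. By my estimate the tip stayed at least 30 mm above the bench after leaving the rest.
- **Other things:** the tip box, bottle, cassette and the two small pipettes showed little or no change, and the rest had not shifted.

**Checks that failed or disagreed:**
- **Well plate:** automatic matching gave no usable result in either camera (scores 0.27 and 0.05), probably from changed light and the arm in view. The one column of pixels I compared in the top view has the same pattern, only brighter, so I believe it did not move.
- **Rest, top view:** this region changed by 93%, probably the arm and its shadow plus the removed pipette. The scene camera, as noted above, shows no shift.
- **Cradle position:** my first estimate was about 1.6 mm off sideways and 3 mm off along the entry direction. I corrected it by wrist camera before entering.

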